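# Crank the mould under the injector and fire the shot

### The arm

A 7-joint arm with a two-finger parallel gripper is mounted at the origin on the work surface. World frame = base frame: x ahead of the robot, y to its left, z up, the work surface at z = 0. Lengths are in m, angles in rad, forces in N, time in s.
With the tool pointing down it reaches from about 0.4 to 0.875 m from the base axis. Payload 19.3 kg.
Tool frame: the origin (TCP) lies at the very end of the fingers, on their centre line; the grasp point (between the pads) lies 19 mm behind it; z points along the fingers, y is the line along which they close (so a half turn about z gives the same grasp; the last joint's range is limited). The gripper opens to 85 mm and grips with 20 to 120 N. Pads are 22 mm wide; open, the fingers measure 114 mm over their backs; the gripper's body (76 mm by 85 mm) begins 54 mm behind the grasp point. The pads swing forward as they close: fully open they stand 13 mm farther back than shut.
Start: joints at [1.157, 0.521, -0.036, 1.599, 0.021, 1.021, -0.113], TCP at [0.211, -0.588, 0.231] pointing down, gripper open.
Joint ranges: [-2.91, 2.91], [-0.3, 2.13], [-1.5, 1.42], [0.17, 2.43], [-1.26, 4.41], [0.16, 1.93], [-2.52, 2.52]. Speed limits (rad/s): [1.89, 1.89, 2.39, 2.39, 3.01, 3.01, 3.01].

### API

Orientations are given as [roll, pitch, yaw] about the fixed x, y, z axes, in that order (R = Rz(yaw) Ry(pitch) Rx(roll)).
In Python, from workcell import observe, grab_frame, job_done gives the robot as it stands.
- The arm moves only by the tool move_arm, never from a script. Its argument "plan" is a list that holds one entry, the list of rows, each a list of 7 numbers: the shift along the tool's x, y, z each as a share of 0.02 m, from -1 to 1, then the turn, a rotation vector about the tool's x, y, z each as a share of 6 degrees, from -1 to 1, then the opening, from -1 (shut) to 1 (fully open). A call has exactly 10 rows; each row shifts and turns the commanded pose from where the row before left it, along the tool's axes as they then stand; what a row does not reach is not made up. A row lasts 1/10 s, in which the tool goes at most 50 mm and 8.59 degrees, less where a joint would pass 70% of its speed; a pose out of reach is approached as far as the arm can. A call with a number of a shift or a turn outside -1 to 1 is refused whole. A call with a gripper value outside its range is refused whole. The fingers move at their own pace and stop on an object; "grip_force" is the grip in N (left out, the last holds). Time passes only in rows, so rows that do not move let the fingers close, or fill a call up. It gives the time, the measured TCP pose, the force, the opening and the grip force at its end, in the units of the state.
- observe(): the state, without advancing time (a new reading comes with each control period).
- grab_frame(name): name is "scene" or "top"; returns a dict with "color" (400x640x3 uint8, red, green, blue), "intrinsics" (3x3 intrinsics, pixels), "k1" (the pictures are not rectified: a ray, as slopes to the right and down, at radius r is drawn at 1 + k1 r^2 times it, then the intrinsics apply), "position" and "orientation" of the camera in the world. Camera axes: x right, y down, z forward; pixel columns grow to the right and rows downward; lengths in m; the calibration is good to about 2 mm. A picture is of the moment at which its call begins. There is no depth.
- job_done(): hands the job in; it is judged then, once.
The state is a dict: "clock": time; "qpos": joint angles; "qd": joint speeds; "joint_efforts": joint torques, N m; "position": TCP position; "tool_rot": TCP orientation; "force": force on the tool from outside, world axes, zero at the start; "moment": the same for the moment, N m; "grip_width": finger opening in m; "finger_force": force on a finger pad.
Only numpy, scipy, OpenCV 4.12 (cv2) and the standard library are available. Lean on these libraries where they do the work, as an engineer would, in place of code of your own. Each camera call takes 0.05 s, during which the arm holds its last target. There are 200 camera calls.

### The job

Turn the four-armed star handwheel clockwise, over as many grasps as you need, until the red pointer on the mould slide lines up with the lime-yellow index flag of the injector, to within a couple of millimetres; move the slide only by its wheel and leave it there. Only then press the spring pedal right down to its stop for about half a second to fire the shot, and let it come fully up again. Do not disturb the jar, the spare mould or the screwdriver.

Things in the scene. Friction and masses are not known exactly. Their poses are not given: they have to be found in the camera images.
- wheel (a joint): turn of the star handwheel (rad); grows clockwise seen from above, from a stop at 0 to a stop at 4.4. Each rad moves the mould slide 20 mm towards the injector (the machine's -y). It stays where it is left; about 0.3 N m turns it (4 to 5 N at a grip).
- wheel_hub (a point): on the handwheel's upright axis, at mid-height of its arms, 120 mm above the table. Steel hub 52 mm across, top 16 mm above this point; four level arms along this frame's +x, +y, -x, -y (it turns with the wheel), each with a round grip 26 mm thick from 38 to 100 mm off the axis; +x grip lime-yellow, others black. Blue gearbox 90 x 90 mm below, its top 48 mm under this point.
- pointer (a point): top of the outer end of the red pointer, a level bar 10 mm wide sticking out from the middle of the grey mould slide, square to its travel, on the side away from the robot. Axes are the machine's: y along the bed from injector to handwheel, z up; the slide moves along -y as the wheel turns clockwise.
- index (a point): top of the lime-yellow index flag, mid-width, at its end next to the bed; flag, 46 mm long square to the bed, 10 mm wide along it, 24 mm high, fixed to the injector beside the bed on the side away from the robot. Axes as the pointer's. Lined up means the pointer's y in this frame is 0 (its end is then 7 mm nearer the bed and 3 mm higher).
- carriage: the mould slide: grey plate 100 x 100 x 22 mm with an aluminium mould block 70 x 77 mm on it, top 88 mm above this origin (centre of the underside, 45 mm above the table). It rides on the bed between handwheel and injector.
- head: the blue injector head, fixed: column 60 x 50 mm, 115 mm along -y from this origin, top 310 mm over the table; a boom reaches back over the mould with a brass nozzle above this origin. Origin at bed-top height (40 mm over the table) straight under the nozzle. Axes as the pointer's.
- pedal (a joint): press of the spring pedal (rad): 0 fully up, 0.25 at its lower stop. Springs back; about 6 N at the pad starts it, about 11 N holds it at the stop.
- pedal_pad (a point): top centre of the pedal's black ribbed pad (70 x 70 mm), about 68 mm above the table when up, 42 mm when down. The pedal is a blue plate 145 x 80 mm sloping up to its toe (0.30 rad when up, 0.05 down), hinged 98 mm along +x of this frame, 28 mm above the table. y is along the hinge; x and z are level and upright when it is up.
- jar: bystander: closed clear jar 70 mm across, 110 mm tall, black cap; origin at the centre of its underside.
- spare_mould: bystander: aluminium block 70 x 77 x 60 mm; origin at the centre of its underside.
- driver: bystander: screwdriver with red handle, 200 mm long, lying on the table along its x axis.
Not all that is in view belongs to the job. What is shaped like the part that bears pedal but purple is not meant.

How it is judged:
On the way, in this order (a step that is already met when the one before it is completed fails the run):
1. the red pointer stands in line with the index flag (within 3 mm along the bed) and the wheel is still (y of pointer in the frame of index between -0.003 and 0.003 m and velocity of joint wheel between -0.1 and 0.1 rad/s), for 0.3 s.
2. the pedal is held down at its stop (0.22 rad or more) with the pointer still in line (y of pointer in the frame of index between -0.003 and 0.003 m and value of joint pedal above 0.22 rad), for 0.3 s.
At the end, for the whole second after the job is handed in: The red pointer is within 3 mm of the index flag along the bed, the wheel is still, and the pedal is fully up again (under 0.03 rad) (all of step 1 and value of joint pedal below 0.03 rad); the robot touches nothing.
It fails at once if the pedal is pressed more than 0.1 rad while the pointer is not in line (value of joint pedal above 0.1 rad and not (y of pointer in the frame of index between -0.003 and 0.003 m)).
It fails at once if the robot pushes the mould slide (over 3 N) (contact force between any of the fingers, the arm and carriage above 3 N).
It fails at once if the jar is moved more than 20 mm (distance of jar from where it was at the start of the episode above 0.02 m).
It fails at once if the spare mould is moved more than 20 mm (distance of spare_mould from where it was at the start of the episode above 0.02 m).
It fails at once if the screwdriver is moved more than 20 mm (distance of driver from where it was at the start of the episode above 0.02 m).
It also fails if it takes over 64 s, if anything falls off the work surface, if the arm or the gripper's body presses on something with over 40 N, if the wrist force passes 120 N, or if a joint passes its speed limit or range.

## Working session

There is one attempt and no reset: what is moved stays moved. The work goes in short steps, Python scripts to look and compute and a tool call to move; the robot and the scene stay as the last step left them, time stands still between calls to the robot, and variables do not carry over. Pictures are saved under pics/ and viewed, at most 10 in all, crops included, and the job is handed in when it is done.

Besides the shell and the picture viewer there is one more tool, called as a command line: name --argument value ..., lists and objects as JSON in quotes. move_arm: Moves the arm, as the interface text tells. Shift numbers are shares of 0.02 m and turn numbers shares of 6 degrees, none past 1 either way. Its arguments: {"type":"object","properties":{"plan":{"type":"array"},"grip_force":{"type":"number"}},"required":["plan"]}

```bash
mkdir -p pics; ls
cat > h.py <<'E'
import numpy as np,cv2
from workcell import observe,grab_frame,job_done
def Rm(o):
    o=np.array(o,float)
    if o.shape==(3,3): return o
    from scipy.spatial.transform import Rotation as R
    return R.from_euler('xyz',o).as_matrix() if o.size==3 else R.from_quat(o).as_matrix()
def ray(f,u,v):
    K=np.array(f['intrinsics']);k=f['k1']
    d=np.array([(u-K[0,2])/K[0,0],(v-K[1,2])/K[1,1]]);s=d.copy()
    for _ in range(20): s=d/(1+k*(s@s))
    return np.array(f['position']),Rm(f['orientation'])@np.array([s[0],s[1],1])
def onz(f,u,v,z):
    p,d=ray(f,u,v);return p+d*(z-p[2])/d[2]
def proj(f,P):
    K=np.array(f['intrinsics']);c=Rm(f['orientation']).T@(np.array(P)-np.array(f['position']))
    s=c[:2]/c[2];s=s*(1+f['k1']*(s@s));return K[0,0]*s[0]+K[0,2],K[1,1]*s[1]+K[1,2]
def save(f,n): cv2.imwrite('pics/'+n,f['color'][:,:,::-1])
E
python3 - <<'E'
from h import *
o=observe();print(o)
for n in('top','scene'):
    f=grab_frame(n);save(f,n+'0.png');print({k:f[k] for k in f if k!='color'})
E
```

```text
pics
{'clock': 0.0, 'qpos': array([ 1.15677348,  0.52199517, -0.03631479,  1.60001504,  0.02119491,
        1.02111064, -0.11279639]), 'qd': array([-0.00077286,  0.00213075, -0.00047735, -0.00199529,  0.00045717,
        0.00027317,  0.00124793]), 'joint_efforts': array([-1.56027894e-03, -9.27111125e+01,  1.97931938e+00, -3.69940138e+01,
        1.78863649e-02,  8.16744257e-03,  1.77174320e-05]), 'position': array([ 0.2105223 , -0.58810936,  0.2307351 ]), 'tool_rot': array([-3.14045240e+00,  8.45612887e-05,  3.43803063e-01]), 'force': array([ 0.39073239, -1.42896711,  0.53718483]), 'moment': array([0.0031816 , 0.02773975, 0.01826994]), 'finger_force': 0.0, 'grip_width': 0.08526957055644183}
{'intrinsics': array([[374.11628401,   0.        , 315.64663163],
       [  0.        , 374.11628401, 197.36615356],
       [  0.        ,   0.        ,   1.        ]]), 'k1': -0.07856406560194067, 'position': array([0.34152726, 0.09176404, 1.25393229]), 'orientation': array([-2.97224711,  0.01437152, -1.55079915])}
{'intrinsics': array([[387.58638512,   0.        , 313.98798061],
       [  0.        , 387.58638512, 194.48082342],
       [  0.        ,   0.        ,   1.        ]]), 'k1': -0.07173988042802772, 'position': array([ 0.87363153, -0.38006952,  0.8263162 ]), 'orientation': array([-2.45943438e+00, -2.04205591e-03,  6.08325710e-01])}
```

View pics/top0.png

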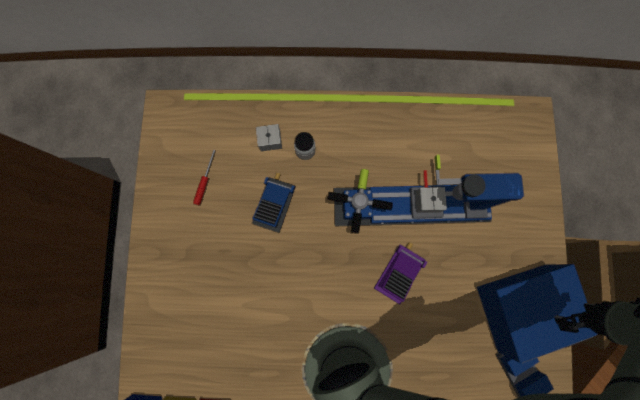

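View pics/scene0.png

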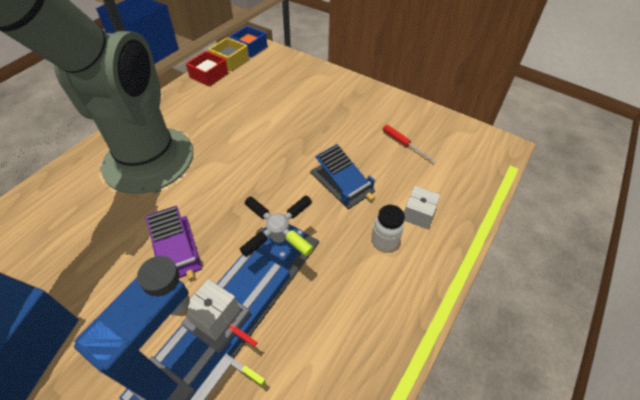

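The top view shows the hub at (360,201), lime grip at (363,178), red pointer at (426,180), flag at (438,162), slide at (430,200) and the blue pedal at (272,205). The purple decoy is at (401,273). The scene view agrees: hub (278,226), pointer (243,336), flag (247,370), blue pedal (343,175).

```bash
cat >> h.py <<'E'
def blobs(f,lo,hi,box,amin=8):
    x0,y0,x1,y1=box
    hsv=cv2.cvtColor(f['color'],cv2.COLOR_RGB2HSV)
    m=cv2.inRange(hsv,np.array(lo),np.array(hi));q=np.zeros_like(m);q[y0:y1,x0:x1]=m[y0:y1,x0:x1]
    n,_,s,c=cv2.connectedComponentsWithStats(q)
    out=[]
    for i in range(1,n):
        if s[i,4]>=amin:
            pts=np.argwhere(_==i)[:,::-1].astype(np.float32)
            out.append((s[i,4],c[i],cv2.minAreaRect(pts),pts))
    return sorted(out,key=lambda b:-b[0])
def tri(f,a,g,b):
    p,d=ray(f,*a);q,e=ray(g,*b);A=np.stack([d,-e],1);s=np.linalg.lstsq(A,q-p,rcond=None)[0]
    P,Q=p+d*s[0],q+e*s[1];return (P+Q)/2,np.linalg.norm(P-Q)
E
python3 - <<'E'
from h import *
f=grab_frame('top');g=grab_frame('scene')
T=dict(red=((0,120,60),(8,255,255),(410,160,440,200)),lime=((26,110,90),(40,255,255),(350,150,460,200)),dark=((0,0,0),(180,255,50),(325,180,400,240)),pedal=((105,110,30),(125,255,255),(250,170,300,235)))
S=dict(red=((0,120,60),(8,255,255),(220,310,280,360)),lime=((26,110,90),(40,255,255),(220,220,320,390)),dark=((0,0,0),(180,255,50),(235,190,320,260)),pedal=((105,110,30),(125,255,255),(305,140,380,210)))
for n,ff,D in(('top',f,T),('scene',g,S)):
    for k,a in D.items():
        for b in blobs(ff,*a)[:4]: print(n,k,b[0],b[1].round(1),[np.round(x,1).tolist() for x in cv2.boxPoints(b[2])])
for n,ff,(x0,y0,x1,y1) in(('top',f,(240,140,540,240)),('scene',g,(140,130,400,400))):
    s=2.6 if n=='top' else 2.2
    cv2.imwrite(f'pics/c_{n}.png',cv2.resize(ff['color'][y0:y1,x0:x1,::-1],None,fx=s,fy=s,interpolation=2))
np.save('f0.npy',np.array([f,g],dtype=object),allow_pickle=True)
E
```

```text
top red 56 [425.2 178.3] [[424.0, 170.0], [427.0, 170.0], [427.0, 186.0], [424.0, 186.0]]
top lime 160 [363.2 178.2] [[357.70001220703125, 187.39999389648438], [360.3999938964844, 168.10000610351562], [368.5, 169.1999969482422], [365.79998779296875, 188.5]]
top lime 52 [438.2 161.6] [[435.79998779296875, 154.1999969482422], [439.29998779296875, 153.89999389648438], [440.6000061035156, 168.89999389648438], [437.20001220703125, 169.1999969482422]]
top dark 564 [348.  210.8] [[324.3999938964844, 195.39999389648438], [344.6000061035156, 180.6999969482422], [374.8999938964844, 222.39999389648438], [354.70001220703125, 237.10000610351562]]
top dark 186 [381.4 204.8] [[369.70001220703125, 207.8000030517578], [371.29998779296875, 198.39999389648438], [392.70001220703125, 201.89999389648438], [391.1000061035156, 211.39999389648438]]
top dark 16 [355.5 188.2] [[352.79998779296875, 189.0], [353.29998779296875, 186.3000030517578], [358.5, 187.3000030517578], [358.0, 190.0]]
top dark 14 [395.1 222.7] [[390.0, 222.0], [399.0, 222.0], [399.0, 223.0], [390.0, 223.0]]
top pedal 580 [274.9 198.3] [[25
[... 756 characters left out ...]
00610351562], [260.5, 230.8000030517578], [267.6000061035156, 239.0], [246.5, 257.20001220703125]]
scene dark 197 [299.4 206.1] [[287.3999938964844, 210.3000030517578], [306.0, 195.39999389648438], [311.20001220703125, 202.0], [292.70001220703125, 216.89999389648438]]
scene dark 185 [255.7 206.6] [[244.10000610351562, 202.39999389648438], [249.5, 196.0], [267.20001220703125, 210.6999969482422], [261.79998779296875, 217.1999969482422]]
scene dark 12 [298.  258.3] [[296.0, 259.0], [296.0, 257.0], [301.0, 257.0], [301.0, 259.0]]
scene pedal 794 [346.8 179.6] [[316.5, 156.3000030517578], [348.8999938964844, 137.8000030517578], [376.8999938964844, 186.89999389648438], [344.5, 205.39999389648438]]
```

View pics/c_top.png

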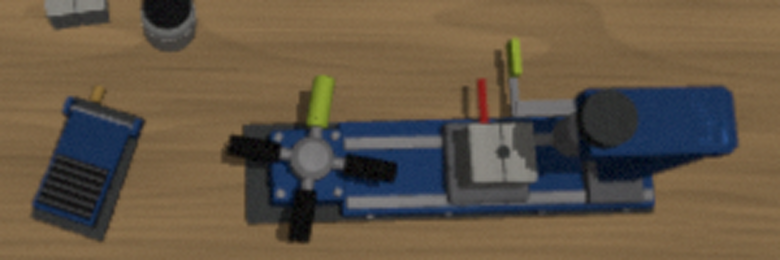

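View pics/c_scene.png

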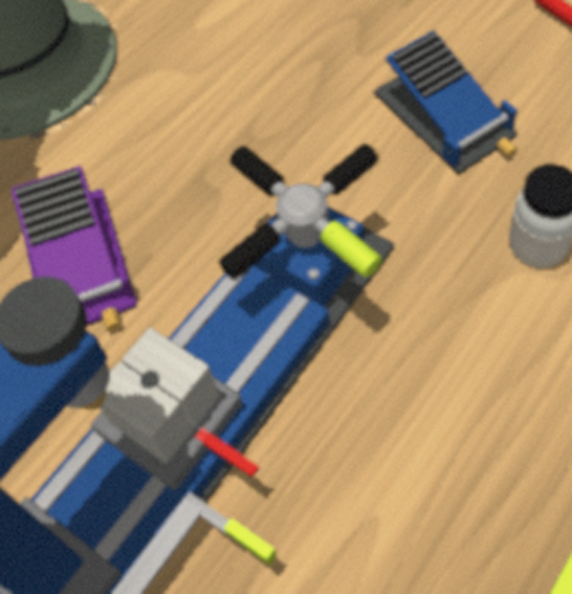

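Run:
```python
from h import *
f,g=np.load('f0.npy',allow_pickle=True)
def t(n,a,b):
    P,e=tri(f,a,g,b);print(n,P.round(4),'gap',round(e,4));return P
H=t('hubtop',(360,200.4),(277.3,221.5)); print(onz(f,360,200.4,.136),onz(g,277.3,221.5,.136))
t('lime grip',(363.2,178.2),(299.4,243)); t('dark-inj',(381.4,204.8),(253.4,243.8))
t('dark-far',(337.9,197),(299.4,206.1));t('dark-robot',(355.8,222.5),(255.7,206.6))
R=t('pointer mid',(425.2,178.3),(243.2,335.6));t('ptr outer end',(425.3,170.3),(255.5,343.8))
I=t('flag mid',(438.2,161.6),(253.5,375.7));t('flag inner',(438.9,168.7),(242.3,367.8));t('flag outer',(437.5,154.3),(264.3,383.5))
# bed rails (long edges) in top: far bed edge and near bed edge, z=0.04
c=lambda x,y:(240+x/2.6,140+y/2.6)
for n,p in dict(far1=(342,122),far2=(445,121),near1=(345,216),near2=(650,208),boxfl=(275,127),gbnr=(275,203),gbfr=(343,127)).items(): print(n,onz(f,*c(*p),.04).round(4))
# pedal: pad corners top view, z~.068 ; 
for n,p,z in(('padTL',(57,155),.06),('padTR',(112,168),.06),('padBL',(37,203),.075),('padBR',(97,224),.075),('hingeL',(68,103),.028),('hingeR',(141,124),.028)): print(n,onz(f,*c(*p),z).round(4))
s=lambda x,y:(140+x/2.2,130+y/2.2)
t('pad toeA',c(37,203),s(388,60));t('pad toeB',c(97,224),s(432,34));t('pad inA',c(57,155),s(417,100));t('pad inB',c(112,168),s(468,70))
t('hingeA',c(68,103),s(455,160));t('hingeB',c(141,124),s(512,113))
for n,p,z in(('jar',(170,10),.11),('jarbase',(170,45),0),('boomend',(608,118),.3)): print(n,onz(f,*c(*p),z).round(4))
for n,p in dict(drv1=(204,178),drv2=(214,151)).items(): print(n,onz(f,*p,.01).round(3))
```

```text
hubtop [ 0.5274 -0.023   0.1273] gap 0.0016
[ 0.52537796 -0.02273391  0.136     ] [ 0.53223116 -0.02689542  0.136     ]
lime grip [ 0.5977 -0.0348  0.1191] gap 0.0012
dark-inj [ 0.516  -0.0912  0.1146] gap 0.0008
dark-far [0.5382 0.0441 0.1191] gap 0.0017
dark-robot [ 0.4587 -0.0129  0.1195] gap 0.0033
pointer mid [ 0.6129 -0.2445  0.0648] gap 0.0031
ptr outer end [ 0.6413 -0.2443  0.0637] gap 0.0012
flag mid [ 0.6742 -0.2912  0.0545] gap 0.001
flag inner [ 0.6488 -0.2923  0.0573] gap 0.0004
flag outer [ 0.6995 -0.2902  0.0538] gap 0.0009
far1 [ 0.587  -0.0708  0.04  ]
far2 [ 0.5907 -0.2024  0.04  ]
near1 [ 0.4671 -0.074   0.04  ]
near2 [ 0.4832 -0.4626  0.04  ]
boxfl [0.579  0.0144 0.04  ]
gbnr [0.482  0.0138 0.04  ]
gbfr [ 0.5805 -0.072   0.04  ]
padTL [0.5348 0.2873 0.06  ]
padTR [0.5197 0.2178 0.06  ]
padBL [0.4725 0.3068 0.075 ]
padBR [0.4482 0.2322 0.075 ]
hingeL [0.6084 0.2813 0.028 ]
hingeR [0.5823 0.1858 0.028 ]
pad toeA [0.4544 0.2899 0.038 ] gap 0.0635
pad toeB [0.4709 0.2487 0.1071] gap 0.0647
pad inA [0.517  0.2685 0.0208] gap 0.0681
pad inB [0.5371 0.2314 0.099 ] gap 0.0574
hingeA [ 0.5921  0.2603 -0.0354] gap 0.0833
hingeB [0.6022 0.2031 0.0906] gap 0.0764
jar [0.7092 0.1483 0.11  ]
jarbase [0.6959 0.1525 0.    ]
boomend [ 0.5435 -0.3056  0.3   ]
drv1 [0.615 0.5   0.01 ]
drv2 [0.712 0.471 0.01 ]
```

Measured: the hub is at (0.528,-0.024), the arms are at -9° + 90°k, and the machine y axis is about (-0.042,0.999). The pointer is about 48 mm short of the index, so the wheel needs about 2.41 rad. I'll grip the hub between the arms at 45° and turn it with the wrist.

move_arm --plan '[[[0.815,-0.7075,0,0,0,0,1],[0.815,-0.7075,0,0,0,0,1],[0.815,-0.7075,0,0,0,0,1],[0.815,-0.7075,0,0,0,0,1],[0.815,-0.7075,0,0,0,0,1],[0.815,-0.7075,0,0,0,0,1],[0.815,-0.7075,0,0,0,0,1],[0.815,-0.7075,0,0,0,0,1],[0.815,-0.7075,0,0,0,0,1],[0.815,-0.7075,0,0,0,0,1]]]'

```text
clock: 1.2
position: [0.3167, -0.3995, 0.2313]
tool_rot: [-3.142, 0.0, 0.344]
force: [0.5, 0.2, 0.3]
grip_width: 0.0855
finger_force: 0.0
```

move_arm --plan '[[[0.815,-0.7075,0,0,0,0,1],[0.815,-0.7075,0,0,0,0,1],[0.815,-0.7075,0,0,0,0,1],[0.815,-0.7075,0,0,0,0,1],[0.815,-0.7075,0,0,0,0,1],[0.815,-0.7075,0,0,0,0,1],[0.815,-0.7075,0,0,0,0,1],[0.815,-0.7075,0,0,0,0,1],[0.815,-0.7075,0,0,0,0,1],[0.815,-0.7075,0,0,0,0,1]]]'

```text
clock: 2.2
position: [0.4225, -0.2113, 0.2313]
tool_rot: [-3.142, 0.0, 0.344]
force: [0.2, 0.5, 0.0]
grip_width: 0.0853
finger_force: 0.0
```

move_arm --plan '[[[0.815,-0.7075,0,0,0,0,1],[0.815,-0.7075,0,0,0,0,1],[0.815,-0.7075,0,0,0,0,1],[0.815,-0.7075,0,0,0,0,1],[0.815,-0.7075,0,0,0,0,1],[0.815,-0.7075,0,0,0,0,1],[0.815,-0.7075,0,0,0,0,1],[0.815,-0.7075,0,0,0,0,1],[0.815,-0.7075,0,0,0,0,1],[0.815,-0.7075,0,0,0,0,1]]]'

```text
clock: 3.2
position: [0.5282, -0.0232, 0.2312]
tool_rot: [-3.142, 0.0, 0.344]
force: [-0.1, -1.3, 0.3]
grip_width: 0.0854
finger_force: 0.0
```

move_arm --plan '[[[0,0,0,0,0,-0.9,1],[0,0,0,0,0,-1,1],[0,0,0,0,0,-1,1],[0,0,0,0,0,-1,1],[0,0,0,0,0,-1,1],[0,0,0,0,0,-1,1],[0,0,0,0,0,-1,1],[0,0,0,0,0,-1,1],[0,0,0,0,0,-1,1],[0,0,0,0,0,-1,1]]]'

```text
clock: 4.2
position: [0.5279, -0.024, 0.2312]
tool_rot: [-3.141, 0.0, 1.385]
force: [-0.0, 0.2, 0.3]
grip_width: 0.0853
finger_force: 0.0
```

move_arm --plan '[[[0,0,0,0,0,-1,1],[0,0,0,0,0,-1,1],[0,0,0,0,0,-1,1],[0,0,0,0,0,-1,1],[0,0,0,0,0,-1,1],[0,0,0,0,0,-1,1],[0,0,0,0,0,-1,1],[0,0,0,0,0,-0.8,1],[0,0,0,0,0,0,1],[0,0,0,0,0,0,1]]]'

```text
clock: 5.2
position: [0.5279, -0.0241, 0.2312]
tool_rot: [-3.142, -0.0, 2.194]
force: [-0.7, 0.0, 0.5]
grip_width: 0.0852
finger_force: 0.0
```

Run:
```python
from h import *
o=observe();print(o['clock'],o['position'],np.degrees(o['tool_rot']),o['qpos'],o['force'])
```

```text
5.2 [ 0.52792882 -0.02407233  0.23122707] [-1.79996382e+02 -9.59644100e-03  1.25731778e+02] [ 0.44650562  0.43803163 -0.68335114  1.82839755  0.32593373  0.99000212
  0.25138651] [-6.69724380e-01  2.93095197e-04  4.67202837e-01]
```

move_arm --plan '[[[0,0,0.8,0,0,0,1],[0,0,0.8,0,0,0,1],[0,0,0.8,0,0,0,1],[0,0,0.8,0,0,0,1],[0,0,0.8,0,0,0,1],[0,0,0.8,0,0,0,1],[0,0,0.7,0,0,0,1],[0,0,0.5,0,0,0,1],[0,0,0.5,0,0,0,1],[0,0,0,0,0,0,1]]]'

```text
clock: 6.2
position: [0.5275, -0.0239, 0.1003]
tool_rot: [-3.141, -0.001, 2.197]
force: [-0.2, 0.8, 0.3]
grip_width: 0.0855
finger_force: 0.0
```

move_arm --plan '[[[0,0,0,0,0,0,-1],[0,0,0,0,0,0,-1],[0,0,0,0,0,0,-1],[0,0,0,0,0,0,-1],[0,0,0,0,0,0,-1],[0,0,0,0,0,0,-1],[0,0,0,0,0,0,-1],[0,0,0,0,0,0,-1],[0,0,0,0,0,0,-1],[0,0,0,0,0,0,-1]]]' --grip_force 60

```text
clock: 7.2
position: [0.5277, -0.0245, 0.1022]
tool_rot: [-3.141, 0.001, 2.197]
force: [-6.4, -2.5, 14.4]
grip_width: 0.0506
finger_force: 59.9
```

move_arm --plan '[[[0,0,0,0,0,0.5,-1],[0,0,0,0,0,0.8,-1],[0,0,0,0,0,0.8,-1],[0,0,0,0,0,0.8,-1],[0,0,0,0,0,0.8,-1],[0,0,0,0,0,0.8,-1],[0,0,0,0,0,0.8,-1],[0,0,0,0,0,0.7,-1],[0,0,0,0,0,0,-1],[0,0,0,0,0,0,-1]]]'

```text
clock: 8.2
position: [0.528, -0.0244, 0.1022]
tool_rot: [3.141, 0.001, 1.568]
force: [-4.9, -2.5, 11.6]
grip_width: 0.0504
finger_force: 60.7
```

```bash
cat > m.py <<'E'
from h import *
f=grab_frame('top');g=grab_frame('scene')
o=observe();print(o['clock'],o['position'].round(4),np.degrees(o['tool_rot']).round(2),o['qpos'].round(2),o['force'].round(1),o['moment'].round(2))
my=np.array([-.042,.999])
for n,ff,rb,lb in(('top',f,(400,155,475,200),(425,145,475,185)),('scene',g,(150,290,280,399),(200,340,290,399))):
    r=blobs(ff,(0,120,60),(8,255,255),rb);l=blobs(ff,(26,110,90),(40,255,255),lb)
    if not r or not l: print(n,'missing');continue
    # bar axis centres on their top planes
    zr,zl=.064,.056
    P=onz(ff,*r[0][1],zr);Q=onz(ff,*l[0][1],zl)
    print(n,r[0][0],l[0][0],P.round(4),Q.round(4),'dy mm',round(1000*float((P-Q)[:2]@my),2))
save(f,'cur_t.png');save(g,'cur_s.png')
E
python3 m.py
python3 - <<'E'
import sys;sys.path.insert(0,'.')
from h import *
f,g=np.load('f0.npy',allow_pickle=True)
my=np.array([-.042,.999])
for ff,a,b in((f,(425.2,178.3),(438.2,161.6)),(g,(243.2,335.6),(253.5,375.7))):
    print('start dy',1000*(onz(ff,*a,.064)-onz(ff,*b,.056))[:2]@my)
E
```

```text
8.3 [ 0.528  -0.0244  0.1022] [1.7997e+02 4.0000e-02 8.9850e+01] [ 0.24  0.58 -0.42  1.95  0.36  0.69 -0.4 ] [-4.4 -2.5 11.6] [-0.41  1.1  -0.3 ]
top 58 52 [ 0.6155 -0.2563  0.064 ] [ 0.6734 -0.2913  0.056 ] dy mm 37.35
scene 183 209 [ 0.6121 -0.258   0.064 ] [ 0.6749 -0.2911  0.056 ] dy mm 35.63
start dy 50.16054796239094
start dy 48.11263821953241
```

move_arm --plan '[[[0,0,0,0,0,0.6,-1],[0,0,0,0,0,0.8,-1],[0,0,0,0,0,0.8,-1],[0,0,0,0,0,0.8,-1],[0,0,0,0,0,0.8,-1],[0,0,0,0,0,0.8,-1],[0,0,0,0,0,0.8,-1],[0,0,0,0,0,0.8,-1],[0,0,0,0,0,0.8,-1],[0,0,0,0,0,0.5,-1]]]'

```text
clock: 9.3
position: [0.5284, -0.0245, 0.1022]
tool_rot: [3.14, -0.0, 0.78]
force: [-1.8, -3.8, 8.3]
grip_width: 0.0497
finger_force: 60.7
```

move_arm --plan '[[[0,0,0,0,0,0.6,-1],[0,0,0,0,0,0.8,-1],[0,0,0,0,0,0.8,-1],[0,0,0,0,0,0.8,-1],[0,0,0,0,0,0.8,-1],[0,0,0,0,0,0.8,-1],[0,0,0,0,0,0.8,-1],[0,0,0,0,0,0.8,-1],[0,0,0,0,0,0.8,-1],[0,0,0,0,0,0,-1]]]'

```text
clock: 10.3
position: [0.5286, -0.0249, 0.1022]
tool_rot: [3.141, -0.002, 0.046]
force: [-1.0, -6.4, 8.1]
grip_width: 0.0498
finger_force: 61.1
```

```bash
python3 m.py
```

```text
10.4 [ 0.5286 -0.0249  0.1022] [ 1.7995e+02 -1.0000e-01  2.8100e+00] [-0.05  0.55 -0.01  1.96  0.01  0.63 -1.6 ] [-0.6 -6.3  7.7] [-1.25  0.08 -0.31]
top 59 51 [ 0.6172 -0.2859  0.064 ] [ 0.6739 -0.2912  0.056 ] dy mm 7.67
scene 174 211 [ 0.6147 -0.2882  0.064 ] [ 0.6747 -0.2911  0.056 ] dy mm 5.47
```

```bash
cat > e.py <<'E'
from h import *
f=grab_frame('top');g=grab_frame('scene')
hsv=cv2.cvtColor(f['color'],cv2.COLOR_RGB2HSV)
m=cv2.inRange(hsv,np.array((100,120,25)),np.array((125,255,255)))
P=[]
for u in range(385,488):
    r=np.where(m[205:235,u])[0]
    if len(r): P.append(onz(f,u,205+r.max()+.5,.03)[:2])
P=np.array(P);vx,vy,_,_=cv2.fitLine(P.astype(np.float32),cv2.DIST_HUBER,0,.001,.001).ravel();t=-vx/vy
print('bed edge tilt',t,len(P))
def ax(ff,lo,hi,box):
    b=blobs(ff,lo,hi,box)[0];p=b[3];vx,vy,x,y=cv2.fitLine(p,cv2.DIST_L2,0,.01,.01).ravel()
    s=(p-[x,y])@[vx,vy];return [np.array([x,y])+np.array([vx,vy])*e for e in (s.min()-.4,s.max()+.4)]
red=((0,120,60),(8,255,255));lim=((26,110,90),(40,255,255))
for n,ff,rb,lb in(('top',f,(400,155,475,200),(425,145,475,185)),('scene',g,(150,290,280,399),(200,340,290,399))):
    A=[onz(ff,*e,.059) for e in ax(ff,*red,rb)];B=[onz(ff,*e,.056) for e in ax(ff,*lim,lb)]
    A.sort(key=lambda v:-v[0]);B.sort(key=lambda v:v[0])
    dA=A[0]-A[1];dB=B[1]-B[0];d=A[0]-B[0]
    c=(A[0]+A[1]-B[0]-B[1])/2
    print(n,'tiltA %.3f tiltB %.3f'%(dA[1]/dA[0],dB[1]/dB[0]),'end diff',(1000*d[:2]).round(1),'dy(ends,t=.045) %.2f'%(1000*(d[1]-.045*d[0])),'centroid diff',(1000*c[:2]).round(1),'dy .035/.045/.055',[round(1000*(c[1]-k*c[0]),2) for k in(.035,.045,.055)])
o=observe();print(o['clock'],np.degrees(o['tool_rot'][2]))
E
python3 e.py
```

```text
bed edge tilt 0.026773248 72
top tiltA 0.053 tiltB 0.058 end diff [-4.5  6.5] dy(ends,t=.045) 6.66 centroid diff [-58.5   3.5] dy .035/.045/.055 [np.float64(5.53), np.float64(6.11), np.float64(6.7)]
scene tiltA 0.049 tiltB 0.011 end diff [-1.6  5.5] dy(ends,t=.045) 5.55 centroid diff [-63.2   3.5] dy .035/.045/.055 [np.float64(5.73), np.float64(6.37), np.float64(7.0)]
10.5 2.8186578197690615
```

move_arm --plan '[[[0,0,0,0,0,0.5,-1],[0,0,0,0,0,0.6,-1],[0,0,0,0,0,0.6,-1],[0,0,0,0,0,0.6,-1],[0,0,0,0,0,0.4,-1],[0,0,0,0,0,0.2,-1],[0,0,0,0,0,0,-1],[0,0,0,0,0,0,-1],[0,0,0,0,0,0,-1],[0,0,0,0,0,0,-1]]]'

```text
clock: 11.5
position: [0.5286, -0.0251, 0.1022]
tool_rot: [3.141, -0.002, -0.254]
force: [0.6, -7.8, 7.0]
grip_width: 0.0497
finger_force: 61.2
```

```bash
python3 e.py; python3 m.py
python3 - <<'E'
import cv2
a=cv2.imread('pics/cur_t.png')[140:215,395:470];b=cv2.imread('pics/cur_s.png')[310:400,190:280]
r=lambda x:cv2.resize(x,(400,400),interpolation=2)
cv2.imwrite('pics/al.png',cv2.hconcat([r(a),r(b)]))
E
```

```text
bed edge tilt 0.045078214 76
top tiltA 0.036 tiltB 0.058 end diff [-4.1 -0.3] dy(ends,t=.045) -0.07 centroid diff [-58.3  -2.7] dy .035/.045/.055 [np.float64(-0.71), np.float64(-0.13), np.float64(0.46)]
scene tiltA 0.035 tiltB 0.019 end diff [-1.8 -1.1] dy(ends,t=.045) -1.01 centroid diff [-60.2  -2.7] dy .035/.045/.055 [np.float64(-0.57), np.float64(0.04), np.float64(0.64)]
11.6 -14.573331386265886
11.7 [ 0.5286 -0.0251  0.1022] [ 1.7999e+02 -1.1000e-01 -1.4570e+01] [-0.12  0.56  0.07  1.96 -0.06  0.62 -1.83] [-1.4 -7.2  8.6] [-1.51  0.11 -0.08]
top 57 52 [ 0.6181 -0.2922  0.064 ] [ 0.6744 -0.2912  0.056 ] dy mm 1.36
scene 171 213 [ 0.6167 -0.2944  0.064 ] [ 0.6743 -0.2911  0.056 ] dy mm -0.92
```

View pics/al.png

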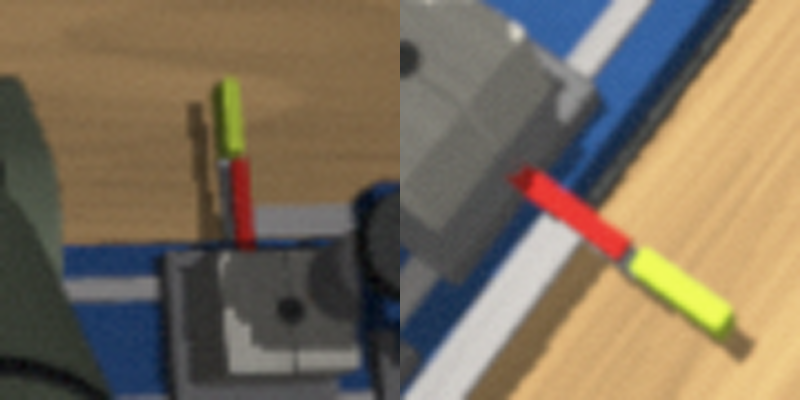

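The pointer (red) is collinear with the flag (lime) in both views, and the measurements put it within about 0.7 mm. I'll release and lift straight up.

move_arm --plan '[[[0,0,0,0,0,0,1],[0,0,0,0,0,0,1],[0,0,0,0,0,0,1],[0,0,0,0,0,0,1],[0,0,0,0,0,0,1],[0,0,0,0,0,0,1],[0,0,0,0,0,0,1],[0,0,0,0,0,0,1],[0,0,-0.4,0,0,0,1],[0,0,-0.6,0,0,0,1]]]'

```text
clock: 12.7
position: [0.5276, -0.024, 0.1217]
tool_rot: [3.141, 0.001, -0.253]
force: [0.1, 0.2, 0.4]
grip_width: 0.0853
finger_force: 0.0
```

move_arm --plan '[[[0,0,-0.6,0,0,0,1],[0,0,-0.6,0,0,0,1],[0,0,-0.6,0,0,0,1],[0,0,-0.6,0,0,0,1],[0,0,-0.6,0,0,0,1],[0,0,-0.6,0,0,0,1],[0,0,-0.6,0,0,0,1],[0,0,-0.6,0,0,0,1],[0,0,0,0,0,0,-1],[0,0,0,0,0,0,-1]]]'

```text
clock: 13.7
position: [0.5279, -0.0239, 0.2173]
tool_rot: [-3.141, -0.0, -0.253]
force: [-0.3, 0.3, 0.4]
grip_width: 0.0592
finger_force: 0.0
```

```bash
python3 e.py
python3 - <<'E'
from h import *
f,g=np.load('f0.npy',allow_pickle=True)
c=lambda x,y:(240+x/2.6,140+y/2.6);s=lambda x,y:(140+x/2.2,130+y/2.2)
for n,a,b in(('toeA',(37,203),(432,34)),('toeB',(97,224),(388,60)),('inA',(57,155),(468,70)),('inB',(112,168),(417,100)),('hA',(68,103),(512,113)),('hB',(141,124),(455,160))):
    P,e=tri(f,c(*a),g,s(*b));print(n,P.round(4),round(e,4))
o=observe();print(o['position'],o['tool_rot'])
E
```

```text
bed edge tilt 0.04522657 63
top tiltA 0.043 tiltB 0.054 end diff [-4.1 -0. ] dy(ends,t=.045) 0.17 centroid diff [-58.   -2.6] dy .035/.045/.055 [np.float64(-0.57), np.float64(0.01), np.float64(0.59)]
scene tiltA 0.038 tiltB 0.016 end diff [-1.8 -1. ] dy(ends,t=.045) -0.92 centroid diff [-60.8  -2.7] dy .035/.045/.055 [np.float64(-0.52), np.float64(0.08), np.float64(0.69)]
13.8 -14.501521157796349
toeA [0.4731 0.308  0.0683] 0.0002
toeB [0.4512 0.2352 0.0679] 0.0063
inA [0.5371 0.2893 0.0555] 0.0039
inB [0.5169 0.2152 0.0562] 0.0089
hA [0.6091 0.2818 0.0283] 0.0019
hB [0.5855 0.1874 0.0155] 0.0018
[ 0.52767294 -0.02394706  0.21677755] [ 3.14133774e+00  8.36999699e-04 -2.53099291e-01]
```

move_arm --plan '[[[-0.324,-0.84,0,0,0,0,-1],[-0.324,-0.84,0,0,0,0,-1],[-0.324,-0.84,0,0,0,0,-1],[-0.324,-0.84,0,0,0,0,-1],[-0.324,-0.84,0,0,0,0,-1],[-0.324,-0.84,0,0,0,0,-1],[-0.324,-0.84,0,0,0,0,-1],[-0.324,-0.84,0,0,0,0,-1],[-0.324,-0.84,0,0,0,0,-1],[-0.324,-0.84,0,0,0,0,-1]]]'

```text
clock: 14.8
position: [0.5069, 0.1556, 0.2167]
tool_rot: [3.141, 0.001, -0.253]
force: [0.8, -0.1, -1.8]
grip_width: -0.0001
finger_force: 0.0
```

move_arm --plan '[[[-0.324,-0.84,0,0,0,0,-1],[-0.324,-0.84,0,0,0,0,-1],[-0.324,-0.84,0,0,0,0,-1],[-0.324,-0.84,0,0,0,0,-1],[-0.324,-0.84,0,0,0,0,-1],[-0.324,-0.84,0,0,0,0,-1],[0,0,0.8,0,0,0,-1],[0,0,0.8,0,0,0,-1],[0,0,0.8,0,0,0,-1],[0,0,0.8,0,0,0,-1]]]'

```text
clock: 15.8
position: [0.4946, 0.2621, 0.152]
tool_rot: [3.141, 0.001, -0.253]
force: [-0.3, -1.4, -0.6]
grip_width: 0.0
finger_force: 0.0
```

move_arm --plan '[[[0,0,0.8,0,0,0,-1],[0,0,0.8,0,0,0,-1],[0,0,0.8,0,0,0,-1],[0,0,0.4,0,0,0,-1],[0,0,0,0,0,0,-1],[0,0,0,0,0,0,-1],[0,0,0,0,0,0,-1],[0,0,0,0,0,0,-1],[0,0,0,0,0,0,-1],[0,0,0,0,0,0,-1]]]'

```text
clock: 16.8
position: [0.495, 0.2623, 0.0976]
tool_rot: [-3.141, -0.0, -0.253]
force: [-0.6, 0.5, -0.7]
grip_width: -0.0001
finger_force: 0.0
```

Run:
```python
from h import *
o=observe();print(o['position'],o['force'])
f=grab_frame('top');g=grab_frame('scene');r=lambda x:cv2.resize(x,(400,400),interpolation=2)
cv2.imwrite('pics/pd.png',cv2.hconcat([r(f['color'][150:250,225:325,::-1]),r(g['color'][110:220,290:400,::-1])]))
```

```text
[0.49500218 0.26230933 0.09755938] [-0.64947934  0.49569561 -0.68215268]
```

View pics/pd.png

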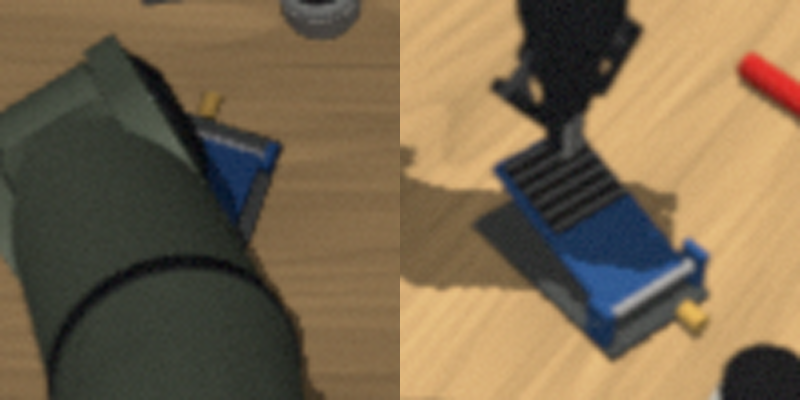

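The scene crop shows the closed fingertips at (570,150), over the pad of the blue pedal. I'll press now.

move_arm --plan '[[[0,0,0.5,0,0,0,-1],[0,0,0.5,0,0,0,-1],[0,0,0.4,0,0,0,-1],[0,0,0.3,0,0,0,-1],[0,0,0.3,0,0,0,-1],[0,0,0.3,0,0,0,-1],[0,0,0.3,0,0,0,-1],[0,0,0,0,0,0,-1],[0,0,0,0,0,0,-1],[0,0,0,0,0,0,-1]]]'

```text
clock: 17.9
position: [0.4944, 0.2625, 0.045]
tool_rot: [3.141, 0.001, -0.253]
force: [-4.0, 1.6, 9.0]
grip_width: -0.0005
finger_force: 4.0
```

move_arm --plan '[[[0,0,0.1,0,0,0,-1],[0,0,0.1,0,0,0,-1],[0,0,0.1,0,0,0,-1],[0,0,0,0,0,0,-1],[0,0,0,0,0,0,-1],[0,0,0,0,0,0,-1],[0,0,0,0,0,0,-1],[0,0,0,0,0,0,-1],[0,0,0,0,0,0,-1],[0,0,0,0,0,0,-1]]]'

```text
clock: 18.9
position: [0.4943, 0.2628, 0.041]
tool_rot: [-3.141, 0.001, -0.253]
force: [-17.4, -5.2, 53.4]
grip_width: -0.0
finger_force: 26.7
```

At the stop: the force jumped to 53 N and was held for about 0.7 s. I'll release it now.

move_arm --plan '[[[0,0,-0.2,0,0,0,-1],[0,0,-0.4,0,0,0,-1],[0,0,-0.5,0,0,0,-1],[0,0,-0.6,0,0,0,-1],[0,0,-0.8,0,0,0,-1],[0,0,-0.8,0,0,0,-1],[0,0,-0.8,0,0,0,-1],[0,0,-0.8,0,0,0,-1],[0,0,-0.8,0,0,0,-1],[0,0,-0.8,0,0,0,-1]]]'

```text
clock: 19.9
position: [0.4943, 0.2622, 0.1701]
tool_rot: [3.141, 0.001, -0.253]
force: [0.2, 0.6, 0.2]
grip_width: 0.0
finger_force: 0.0
```

move_arm --plan '[[[0,0,0,0,0,0,-1],[0,0,0,0,0,0,-1],[0,0,0,0,0,0,-1],[0,0,0,0,0,0,-1],[0,0,0,0,0,0,-1],[0,0,0,0,0,0,-1],[0,0,0,0,0,0,-1],[0,0,0,0,0,0,-1],[0,0,0,0,0,0,-1],[0,0,0,0,0,0,-1]]]'

```text
clock: 20.9
position: [0.4949, 0.2622, 0.1693]
tool_rot: [-3.142, -0.0, -0.253]
force: [-0.1, 0.7, 0.7]
grip_width: -0.0005
finger_force: 0.0
```

```bash
python3 e.py
python3 - <<'E'
from h import *
g=grab_frame('scene');save(g,'end.png');print(observe()['force'])
E
```

```text
bed edge tilt 0.043999977 103
top tiltA 0.047 tiltB 0.058 end diff [-4.1  0. ] dy(ends,t=.045) 0.19 centroid diff [-58.3  -2.8] dy .035/.045/.055 [np.float64(-0.77), np.float64(-0.19), np.float64(0.39)]
scene tiltA 0.039 tiltB 0.019 end diff [-1.8 -0.9] dy(ends,t=.045) -0.84 centroid diff [-60.2  -2.7] dy .035/.045/.055 [np.float64(-0.54), np.float64(0.06), np.float64(0.66)]
21.0 -14.501924273269658
[-0.52402223 -0.07975253  0.17198148]
```

View pics/end.png

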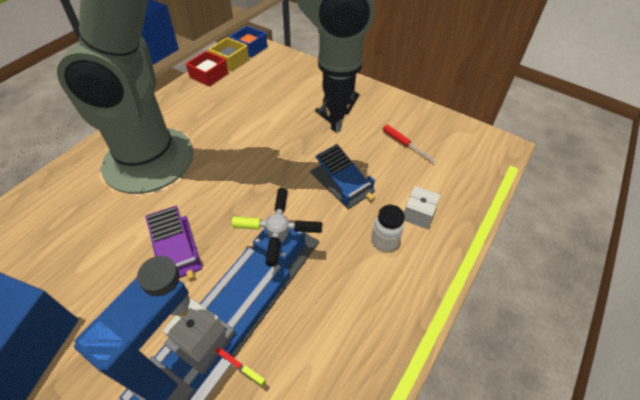

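The final picture shows the pedal up again at (343,175), the pointer and flag in line at (240,367), the jar, spare mould and screwdriver where they started, and the gripper clear.

```bash
python3 -c "
from workcell import job_done;print(job_done())"
```

```text
the job is handed in; nothing more can be done
None
```

I turned the slide until the pointer was within about 1 mm of the index flag by camera, held the pedal at its stop for about 0.7 s, let it come fully up, and handed in the job at about 21 s with the bystanders untouched; no verdict was returned.

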